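# Shake out the emptied glass cartons

## Task

These three closed cartons are meant to be empty, but a glass may have been left in: pick each one up and tell by its weight and rattle, hefting and shaking it in the hand, whether anything is still inside. Put the empty ones in the white crate, and set any that still holds a glass down gently, upright, on the free part of the rubber-lined tray. Leave the glasses on the tray, the tape and the cutter where they are.

Things in the scene. Friction and masses are not known exactly. Their poses are not given: they have to be found in the camera images.
- carton_a_center (a point): closed carton of plain brown board, 68 x 68 mm, 80 mm high, standing on the bench; the three look alike (tuck lid, strip of white paper tape at its front edge). Point: its centre, 40 mm above its underside; x, y square to its walls. Firm enough for a 20 to 40 N grip. Empty 40 to 65 g; with a glass left in (loose, 53 mm across, 60 mm high, it slides and knocks) 210 to 330 g. Any one may hold it
- carton_b_center (a point): closed carton of plain brown board, 68 x 68 mm, 80 mm high, standing on the bench; the three look alike (tuck lid, strip of white paper tape at its front edge). Point: its centre, 40 mm above its underside; x, y square to its walls. Firm enough for a 20 to 40 N grip. Empty 40 to 65 g; with a glass left in (loose, 53 mm across, 60 mm high, it slides and knocks) 210 to 330 g. Any one may hold it
- carton_c_center (a point): closed carton of plain brown board, 68 x 68 mm, 80 mm high, standing on the bench; the three look alike (tuck lid, strip of white paper tape at its front edge). Point: its centre, 40 mm above its underside; x, y square to its walls. Firm enough for a 20 to 40 N grip. Empty 40 to 65 g; with a glass left in (loose, 53 mm across, 60 mm high, it slides and knocks) 210 to 330 g. Any one may hold it
- crate: white vented plastic crate for emptied cartons, open at the top, fixed, 340 mm (x) by 240 mm (y), 105 mm high, walls and floor 5 mm. Origin: centre of its underside on the bench; it stands left or right of the robot. Empty at the start; room for all three cartons side by side along x
- tray: low aluminium tray with a black rubber liner, fixed, 340 mm (x) by 240 mm (y), rim 14 mm high, liner surface 5 mm above the bench. Origin: centre of its underside; it stands on the other side of the robot from the crate. Two glasses stand on its far part (about 115 mm along its +x); the near half (its -x) is free
- glass_1_center (a point): thick candle glass with a gilt rim, 53 mm across, 60 mm high, 220 g, standing on the far part of the tray; leave it alone. Point: its centre, half-way up
- glass_2_center (a point): thick candle glass with a gilt rim, 53 mm across, 60 mm high, 220 g, standing on the far part of the tray; leave it alone. Point: its centre, half-way up
- tape_roll_center (a point): roll of brown packing tape lying flat, 96 mm across, 48 mm high, on the far part of the bench; leave it alone. Point: its centre, 24 mm up
- cutter_center (a point): grey safety cutter lying flat, 24 x 155 mm, 13 mm thick, on the far part of the bench; leave it alone. Point: its centre
Things that resemble listed ones, but are neither listed nor needed, are in the scene too. What is shaped like the part that bears carton_b_center but green or red is not meant.

How it is judged:
By the outcome, as a careful person would: the job done as asked, in the order asked, and still so for the second after the job is handed in, with the robot touching nothing.
It also fails if it takes over 72 s, if anything falls off the work surface, if the arm or the gripper's body presses on something with over 40 N, if the wrist force passes 120 N, or if a joint passes its speed limit or range.

## Robot

A 7-joint arm with a two-finger parallel gripper is mounted at the origin on the work surface. World frame = base frame: x ahead of the robot, y to its left, z up, the work surface at z = 0. Lengths are in m, angles in rad, forces in N, time in s.
With the tool pointing down it reaches from about 0.4 to 0.925 m from the base axis. Payload 4.1 kg.
Tool frame: the origin (TCP) lies between the finger pads; the fingertips stand env.tips_ahead ahead of it and the grasp point (between the pads) lies 2 mm behind it (env.tips_ahead is the distance from the TCP to the fingertips, in m); z points along the fingers, x is the direction in which the jaws open and shut, and the axes are right-handed (so a half turn about z gives the same grasp; the last joint's range is limited). The gripper opens to 85 mm and grips with 20 to 120 N. Pads are 22 mm wide; open, the fingers measure 114 mm over their backs; the gripper's body (76 mm by 85 mm) begins 54 mm behind the grasp point. The pads swing forward as they close: fully open they stand 13 mm farther back than shut.
Start: joints at [1.033, 0.398, 0.045, 1.537, -0.019, 1.207, -0.051], TCP at [0.276, -0.588, 0.248] pointing down, gripper open.
Joint ranges: [-2.82, 2.82], [-0.49, 2.23], [-1.37, 1.46], [0, 2.46], [-1.36, 4.5], [0.23, 2], [-2.94, 2.94]. Speed limits (rad/s): [2.57, 2.57, 3.14, 3.14, 3.14, 3.14, 3.14].

## Interface

Orientations are given as a unit quaternion [w, x, y, z].
In Python, from rig import env gives the robot as it stands. Calls block until the motion is done:
- env.move_pose(position, orientation): joint-space move of the TCP to a pose.
- env.line_to(position, speed=0.15, rot=None, threshold=None): straight line of the TCP; rot=None keeps the orientation; speed is the mean speed in m/s. With threshold (N) it stops when the force on the tool has changed by that much, and returns True; else False.
- env.move_joints(angles): joint-space move.
- env.set_gripper(opening, strength=None): opening from 0.0 (shut) to 1.0 (fully open); strength is the grip in N (None keeps the last); returns when the fingers have stopped.
- env.pause(seconds).
- env.inverse_kinematics(position, orientation): joint angles nearest the present ones, or None.
- env.observe(): the state.
- env.capture(name): name is "scene" or "top"; returns the picture (400x640x3 uint8, red, green, blue); there is no depth.
- env.get_calibration(name): a dict with "fx", "fy", "cx", "cy" (pixels), "camera_from_world" (4x4, takes a point from world to camera coordinates). Camera axes: x right, y up, looking along -z (the intrinsics and any distortion apply to the point x, -y, -z); pixel columns grow to the right and rows downward; lengths in m; the calibration is good to about 2 mm. A picture is of the moment at which its call begins. get_calibration takes no time and is no camera call.
A pose or a line that the arm cannot do raises env.MotionError and nothing moves.
- env.hand_in(): hands the job in, once; it reports no verdict.
The state is a dict: "t": time; "joints": joint angles; "joint_velocities": joint speeds; "joint_efforts": joint torques, N m; "eef_pos": TCP position; "tcp_rot": TCP orientation; "force": force on the tool from outside, world axes, zero at the start; "torque": the same for the moment, N m; "grip_width": opening from 0.0 (shut) to 1.0 (fully open).
Only numpy, scipy, OpenCV 4.12 (cv2) and the standard library are available. Lean on these libraries where they do the work, as an engineer would, in place of code of your own. Each camera call takes 0.05 s, during which the arm holds its last target.

## Working session

There is one attempt and no reset: what is moved stays moved. The work goes in short steps, each a Python script; the robot and the scene stay as the last script left them, time stands still between calls to the robot, and variables do not carry over. Pictures are saved under pics/ and viewed, and the job is handed in when it is done.

```bash
ls; mkdir -p pics; python3 - <<'E'
from rig import env
import cv2
for n in("scene","top"):
    im=env.capture(n); cv2.imwrite(f"pics/{n}0.png",im[:,:,::-1])
    c=env.get_calibration(n); print(n,c)
print(env.observe(), env.tips_ahead)
E
```

```text
pics
scene {'fx': 512.6307764029825, 'fy': 512.6307764029825, 'cx': 310.37418549570344, 'cy': 204.36422128849676, 'camera_from_world': array([[-0.33719208,  0.94133839,  0.01354794,  0.1815409 ],
       [-0.80495357, -0.29574142,  0.51437997,  0.43631503],
       [ 0.4882123 ,  0.16253939,  0.85745536, -1.78322591],
       [ 0.        ,  0.        ,  0.        ,  1.        ]])}
top {'fx': 361.6826901398414, 'fy': 361.6826901398414, 'cx': 322.6417377554546, 'cy': 201.8398268152833, 'camera_from_world': array([[-0.01601646, -0.99934845, -0.03234408,  0.04921174],
       [ 0.99758147, -0.01815961,  0.06709281, -0.54980967],
       [-0.06763645, -0.03119127,  0.99722235, -0.9375963 ],
       [ 0.        ,  0.        ,  0.        ,  1.        ]])}
{'t': 0.1, 'joints': array([ 1.03301776,  0.39912037,  0.04503418,  1.53780093, -0.01870114,
        1.20687464, -0.05072419]), 'joint_velocities': array([-0.00045394, -0.00142443, -0.0010923 , -0.00299739, -0.00250508,
        0.00108874, -0.00096545]), 'joint_efforts': array([ 4.38332194e-03, -4.76258683e+01,  1.37063239e+00, -2.54948795e+01,
        1.18952748e-02,  5.03264877e-03, -1.08154740e-05]), 'eef_pos': array([ 0.27593124, -0.58791276,  0.24734488]), 'tcp_rot': array([-4.25326646e-04,  8.44071418e-01, -5.36230032e-01, -7.82848513e-04]), 'force': array([-0.44459933,  0.08181433,  0.12929889]), 'torque': array([-0.03132135, -0.01862901, -0.00611686]), 'grip_width': 1.0030150859305815} 0.017
```

View pics/scene0.png

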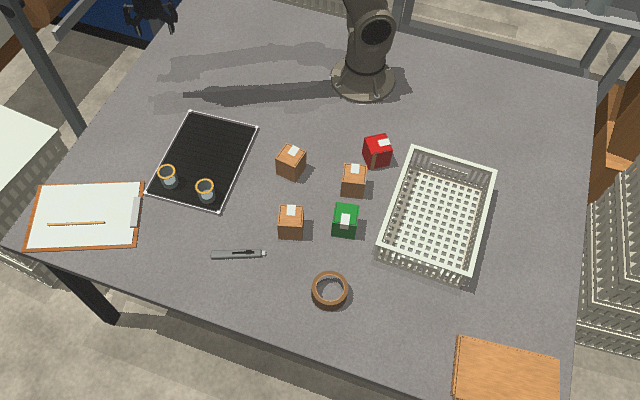

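View pics/top0.png

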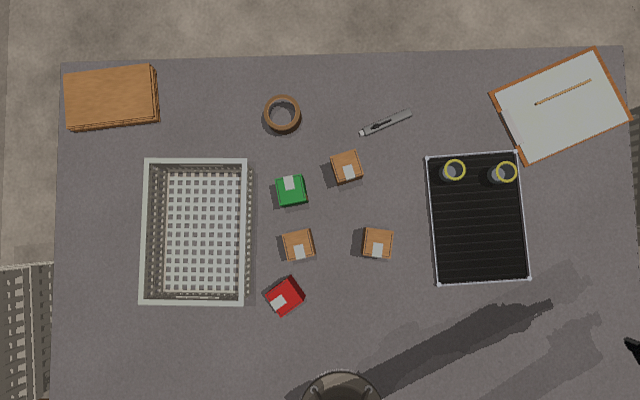

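The three plain brown cartons are in the top view at (346,166), (298,244) and (377,242). The green one at (291,190) and the red one at (285,296) are the lookalikes to leave alone. The crate is at about (195,230), the tray at about (478,218) with glasses at (454,170) and (503,172), the tape at (282,113) and the cutter at (385,123). Next I'll enlarge a crop and measure.

```bash
cat > h.py <<'E'
import numpy as np, cv2
from rig import env
def ray(n,u,v,z):
    c=env.get_calibration(n); M=c["camera_from_world"]; R,t=M[:3,:3],M[:3,3]
    d=R.T@np.array([(u-c["cx"])/c["fx"],-(v-c["cy"])/c["fy"],-1.]); o=-R.T@t
    return o+d*(z-o[2])/d[2]
def proj(n,p):
    c=env.get_calibration(n); M=c["camera_from_world"]; q=M[:3,:3]@np.array(p)+M[:3,3]
    return np.array([c["cx"]+c["fx"]*q[0]/-q[2], c["cy"]+c["fy"]*q[1]/q[2]])
E
python3 - <<'E'
from h import *
im=cv2.imread("pics/top0.png")
crop=cv2.resize(im[140:320,250:410],None,fx=3.3,fy=3.3,interpolation=cv2.INTER_CUBIC); 
cv2.imwrite("pics/crop0.png",crop)
hsv=cv2.cvtColor(im,cv2.COLOR_BGR2HSV)
for (u,v) in [(346,160),(298,238),(377,236),(346,180),(298,258),(370,250),(348,172),(300,252)]: print(u,v,hsv[v,u])
for n,u,v in [("top",145,160),("top",246,160),("top",244,304),("top",139,304)]: print("crate",ray(n,u,v,.105).round(3))
for n,u,v in [("top",426,157),("top",518,151),("top",530,279),("top",438,285)]: print("tray",ray(n,u,v,.014).round(3))
for u,v in [(454,170),(505,172)]: print("glass",ray("top",u,v,.06).round(3))
print("tape",ray("top",282,113,.048),"red",ray("top",284,295,.08),"green",ray("top",291,190,.08))
E
```

```text
346 160 [ 15 128 160]
298 238 [ 15 125 155]
377 236 [ 15 127 156]
346 180 [16 57 94]
298 258 [ 39  10 174]
370 250 [ 14 130 151]
348 172 [ 35   9 164]
300 252 [ 35   9 165]
crate [0.656 0.474 0.105]
crate [0.651 0.223 0.105]
crate [0.305 0.228 0.105]
crate [0.307 0.482 0.105]
tray [ 0.665 -0.237  0.014]
tray [ 0.676 -0.478  0.014]
tray [ 0.342 -0.491  0.014]
tray [ 0.329 -0.256  0.014]
glass [ 0.622 -0.294  0.06 ]
glass [ 0.614 -0.42   0.06 ]
tape [0.78370531 0.14162962 0.048     ] red [0.3200654  0.13600087 0.08      ] green [0.57742769 0.11623158 0.08      ]
```

View pics/crop0.png

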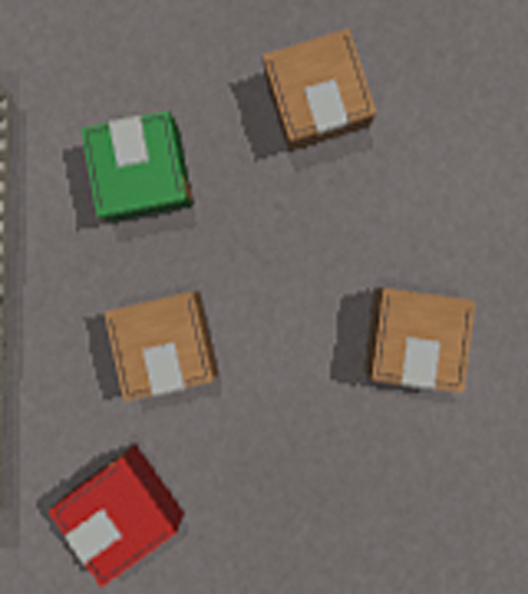

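The crop shows three plain brown cartons with white tape, plus the green and red lookalikes, so the choice is confirmed. Now I'll fit the top faces.

```bash
cat >> h.py <<'E'
def tops(im, z=.08, boxes=((325,145,370,192),(278,222,320,266),(358,222,398,264)), s=4):
    out=[]
    for (x0,y0,x1,y1) in boxes:
        c=cv2.resize(im[y0:y1,x0:x1],None,fx=s,fy=s,interpolation=cv2.INTER_CUBIC)
        h=cv2.cvtColor(c,cv2.COLOR_RGB2HSV).astype(int)
        m=(((h[...,0]<25)&(h[...,1]>80)&(h[...,2]>135))|((h[...,2]>145)&(h[...,1]<80))).astype(np.uint8)
        m=cv2.morphologyEx(m,cv2.MORPH_CLOSE,np.ones((15,15)))
        m=cv2.morphologyEx(m,cv2.MORPH_OPEN,np.ones((15,15)))
        k=max(cv2.findContours(m,0,2)[0],key=cv2.contourArea)[:,0]
        w=np.array([ray("top",x0+(p[0]+.5)/s-.5,y0+(p[1]+.5)/s-.5,z)[:2] for p in k])
        (cx,cy),sz,a=cv2.minAreaRect((w*1000).astype(np.float32))
        a=(a+45)%90-45
        out.append((cx/1000,cy/1000,a,sz))
    return out
E
python3 - <<'E'
from h import *
im=cv2.imread("pics/top0.png")[:,:,::-1]
for t in tops(np.ascontiguousarray(im)):
    x,y,a,sz=t; print(np.round([x,y,a,*sz],4))
    r=np.deg2rad(a)
    # verify in scene view: project corners
    sc=cv2.imread("pics/scene1.png") if 'sc' in globals() else cv2.imread("pics/scene0.png")
    for z,col in((.08,(255,0,0)),(0,(0,0,255))):
        P=[]
        for i,j in((1,1),(1,-1),(-1,-1),(-1,1)):
            d=.034*np.array([i*np.cos(r)-j*np.sin(r),i*np.sin(r)+j*np.cos(r)])
            P.append(proj("scene",[x+d[0],y+d[1],z]))
        cv2.polylines(sc,[np.round(np.array(P)*8).astype(int)],True,col,1,cv2.LINE_AA,3)
    cv2.imwrite("pics/scene1.png",sc)
cv2.imwrite("pics/scene1c.png",cv2.resize(sc[130:250,260:380],None,fx=5,fy=5))
E
```

```text
[ 6.37400e-01 -2.27000e-02  1.61370e+01  6.85106e+01  6.82644e+01]
[ 0.4422  0.1015 12.1311 68.6645 67.821 ]
[ 0.4442 -0.0962 -8.8742 68.4155 68.319 ]
```

View pics/scene1c.png

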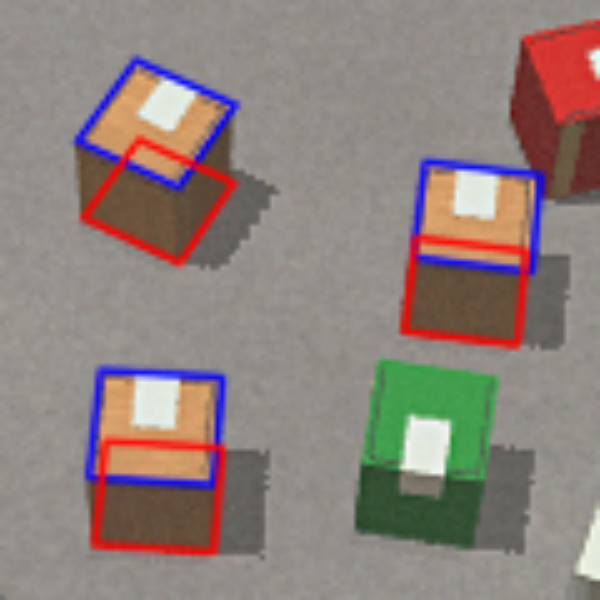

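```bash
cat >> h.py <<'E'
C=dict(far=(.6374,-.0227,16.1),left=(.4422,.1015,12.1),right=(.4442,-.0962,-8.9))
def q(psi): p=np.deg2rad(psi)/2; return np.array([0,np.cos(p),np.sin(p),0])
def F(): 
    fs=[]
    for _ in range(5): fs.append(env.observe()["force"]); env.pause(.04)
    return np.mean(fs,0)
E
python3 - <<'E'
from h import *
print(F(),F())
for base in(-90,90):
  for n,(x,y,a) in C.items():
    for z in(.048,.25):
      j=env.inverse_kinematics([x,y,z],q(base+a)); print(base,n,z,None if j is None else np.round(j,2))
  for n,(x,y,a) in dict(c1=(.37,.35,0),c2=(.48,.35,0),c3=(.59,.35,0),t1=(.42,-.31,3),t2=(.42,-.43,3)).items():
      j=env.inverse_kinematics([x,y,.053],q(base+a)); print(base,n,None if j is None else np.round(j,2))
E
```

```text
[-0.151737    0.00361284  0.38936634] [ 0.17131674  0.08734509 -0.22029215]
-90 far 0.048 [ 0.18  0.59 -0.28  1.73  0.21  0.85 -1.49]
-90 far 0.25 [ 0.24  0.39 -0.36  1.56  0.15  1.22 -1.44]
-90 left 0.048 [ 0.2   0.38 -0.61  2.16  0.34  0.69 -1.99]
-90 left 0.25 [ 0.38  0.07 -0.72  1.96  0.05  1.12 -1.73]
-90 right 0.048 [ 0.29  0.33 -0.2   2.17  0.11  0.65 -1.71]
-90 right 0.25 [ 0.39  0.05 -0.28  1.97  0.02  1.12 -1.62]
-90 c1 [-0.16  0.52 -0.84  2.03  0.53  0.82 -2.88]
-90 c2 [-0.07  0.66 -0.85  1.83  0.6   0.94 -2.76]
-90 c3 [-0.19  0.72 -0.6   1.59  0.46  0.98 -2.51]
-90 t1 [ 0.57  0.41 -0.02  2.02  0.01  0.71 -0.97]
-90 t2 [ 0.7   0.52  0.03  1.83 -0.02  0.79 -0.77]
90 far 0.048 [ 0.42  0.65 -0.62  1.73  0.46  0.91  1.46]
90 far 0.25 [ 0.47  0.45 -0.69  1.55  0.29  1.25  1.59]
90 left 0.048 [ 0.57  0.54 -1.08  2.16  0.66  0.83  0.85]
90 left 0.25 [ 0.53  0.09 -0.89  1.96  0.07  1.13  1.39]
90 right 0.048 [ 0.62  0.37 -0.58  2.16  0.32  0.69  1.23]
90 right 0.25 [ 0.7   0.07 -0.6   1.96  0.04  1.12  1.5 ]
90 c1 [ 0.05  0.68 -1.16  2.03  0.77  0.96  0.05]
90 c2 [ 0.01  0.72 -0.98  1.83  0.71  0.99  0.3 ]
90 c3 [ 0.07  0.9  -1.06  1.59  0.83  1.16  0.39]
90 t1 [ 0.98  0.45 -0.52  2.01  0.32  0.76  1.89]
90 t2 [ 1.11  0.57 -0.51  1.82  0.36  0.85  2.06]
```

```bash
cat >> h.py <<'E'
def meanF(n=20):
    fs=[]
    for _ in range(n): o=env.observe(); fs.append(np.r_[o["force"],o["torque"]]); env.pause(.04)
    fs=np.array(fs); return fs.mean(0),fs.std(0)
def pick(n):
    x,y,a=C[n]
    env.move_pose([x,y,.18],q(90+a))
    f0,s0=meanF()
    env.line_to([x,y,.046],speed=.12)
    env.set_gripper(0,strength=32)
    g=env.observe()["grip_width"]
    env.line_to([x,y,.18],speed=.12)
    f1,s1=meanF()
    print("grip",g,"heft dF,dT",np.round(f1-f0,3),"noise",s0[:3].round(2),s1[:3].round(2))
    p=np.array([x,y,.18]); r=[]
    for d in ([.025,0,0],[-.025,0,0],[.025,0,0],[0,.025,0],[0,-.025,0],[0,0,.02],[0,0,0]):
        env.line_to(p+d,speed=.25)
        for _ in range(4): r.append(env.observe()["force"]-f1[:3]); env.pause(.015)
    r=np.array(r); print("shake rms",np.sqrt((r**2).mean(0)).round(2),"pk",np.abs(r).max(0).round(2))
    f2,s2=meanF(); o=env.observe(); print("after shake",np.round(f2-f0,3),"grip",o["grip_width"],"t",o["t"],"z",o["eef_pos"])
    cv2.imwrite(f"pics/held_{n}.png",env.capture("scene")[:,:,::-1][60:260,200:440].repeat(3,0).repeat(3,1)[:600,:])
E
python3 -c "
from h import *
pick('right')"
```

```text
grip 0.7904367293141806 heft dF,dT [-3.000e-02  2.530e-01 -2.754e+00 -3.000e-03 -4.000e-03 -2.000e-03] noise [0.46 0.53 0.5 ] [0.54 0.55 0.6 ]
shake rms [0.65 0.62 0.53] pk [1.51 1.15 1.42]
after shake [ 0.247  0.422 -2.594 -0.017 -0.006  0.003] grip 0.7928560592424765 t 10.3333 z [ 0.44418316 -0.09620837  0.1799985 ]
```

View pics/held_right.png

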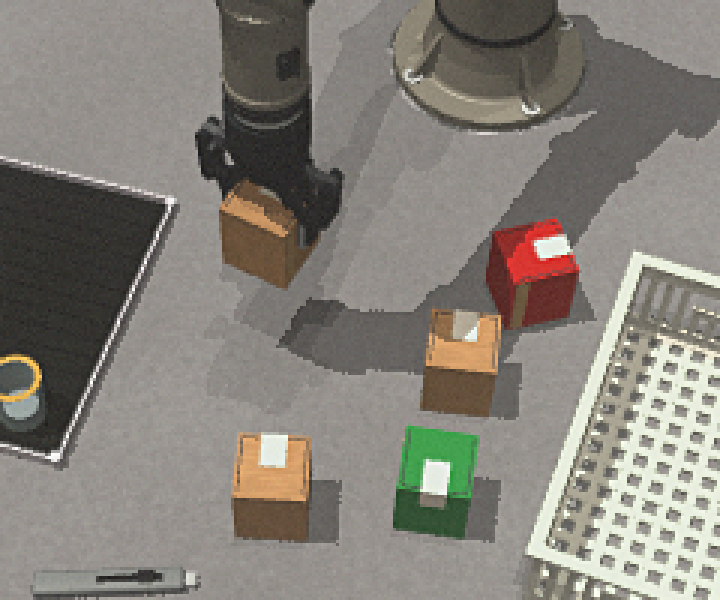

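The "right" carton weighs about 2.7 N (270 g), so it holds a glass. In the picture it hangs upright in the jaws at about (265,235). I'll set it on the free near half of the tray.

```bash
cat >> h.py <<'E'
def release(x,y,z,psi):
    o=env.observe(); p=o["eef_pos"]
    env.set_gripper(1.0); env.pause(.2)
    env.line_to([x,y,.20],speed=.15)
    cv2.imwrite("pics/_last.png",env.capture("top")[:,:,::-1])
def place(x,y,psi,trans=.21):
    p=env.observe()["eef_pos"]
    env.line_to([p[0],p[1],trans],speed=.2)
    env.line_to([x,y,trans],speed=.3,rot=q(psi))
    env.line_to([x,y,.068],speed=.15); env.pause(.15)
    hit=env.line_to([x,y,.0495],speed=.03,threshold=4)
    o=env.observe(); print("hit",hit,o["eef_pos"],o["force"])
    release(x,y,0,psi); print("t",env.observe()["t"])
E
python3 -c "
from h import *
place(.416,-.32,92.7)
env.capture
im=env.capture('scene')[:,:,::-1]; cv2.imwrite('pics/tray1.png',cv2.resize(im[90:260,60:300],None,fx=3,fy=3))"
```

```text
hit True [ 0.4156306  -0.31983626  0.05169722] [-0.33937047  0.78000671  3.81891717]
t 15.0833
```

View pics/tray1.png

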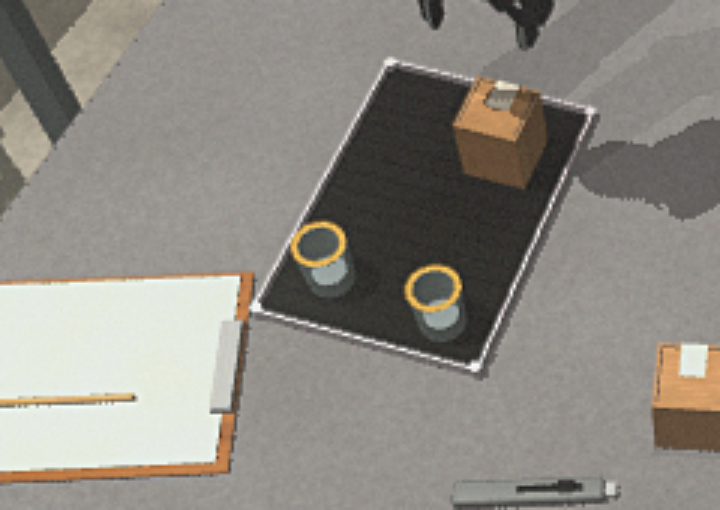

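The carton stands upright on the near part of the tray, at about (500,135) in the crop, well away from the glasses. Next is the left carton.

```bash
python3 -c "
from h import *
pick('left')"
```

```text
grip 0.7919945078698415 heft dF,dT [ 0.062  0.225 -0.685 -0.016 -0.004 -0.006] noise [0.4  0.42 0.48] [0.43 0.64 0.45]
shake rms [0.65 0.48 0.49] pk [1.52 0.98 1.05]
after shake [-0.127  0.267 -0.648 -0.008  0.001 -0.011] grip 0.7897836367270903 t 24.6083 z [0.44218794 0.10147792 0.17999319]
```

View pics/held_left.png

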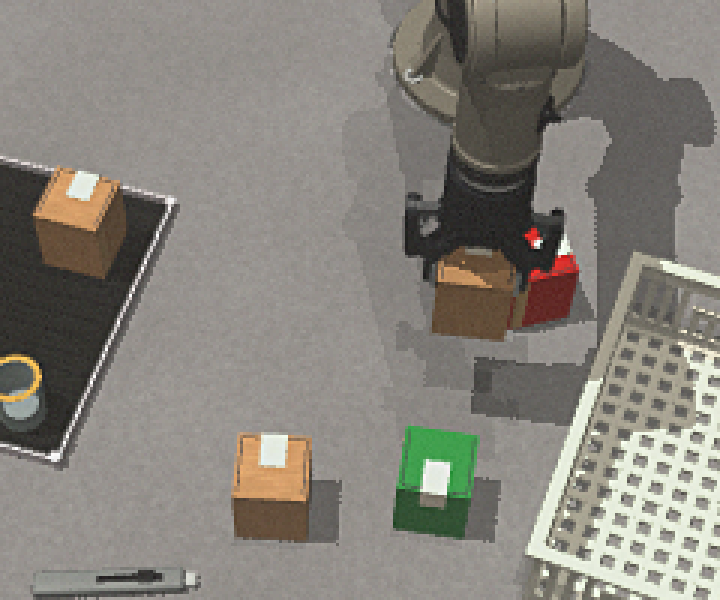

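It weighs about 0.67 N, so it's empty: a glass would be at least 2 N. It goes to the near slot of the crate.

```bash
python3 -c "
from h import *
place(.39,.352,90)"
```

```text
hit True [0.38977837 0.35177769 0.05164693] [-0.2035723  -0.16673497  4.84413844]
t 29.4667
```

View pics/_last.png

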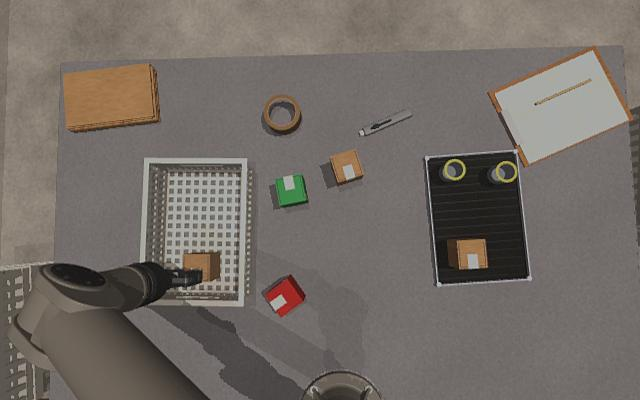

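The empty carton sits in the crate at about (200,266), and the glass carton stands on the tray at (472,253). The far carton is still at (346,166). I'll pick that one next.

```bash
python3 -c "
from h import *
pick('far')"
```

```text
grip 0.7914168546442631 heft dF,dT [ 0.056 -0.081 -0.831 -0.004  0.009  0.009] noise [0.51 0.44 0.42] [0.47 0.5  0.43]
shake rms [0.61 0.64 0.67] pk [1.05 1.57 1.67]
after shake [-0.086 -0.054 -0.652 -0.013  0.006 -0.012] grip 0.7946833767646323 t 39.0333 z [ 0.63739973 -0.02269653  0.18000024]
```

View pics/held_far.png

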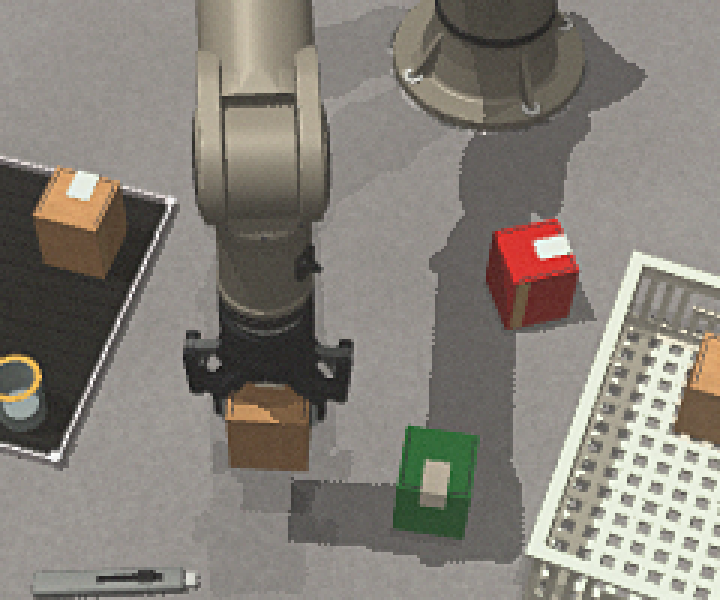

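This one weighs about 0.7 N, so it's empty too. It goes to the far slot of the crate, after which I'll move the arm clear and check.

```bash
python3 -c "
from h import *
place(.55,.352,90)
env.line_to([.5,.1,.25],speed=.3)
env.move_pose([.45,-.02,.3],q(90))
env.pause(.3)
for n in('top','scene'): cv2.imwrite(f'pics/final_{n}.png',env.capture(n)[:,:,::-1])
print(env.observe()['t'])"
```

```text
hit True [0.54984898 0.35186034 0.05191669] [-0.60255524  0.27931607  4.33498537]
t 44.3167
46.3583
```

View pics/final_top.png

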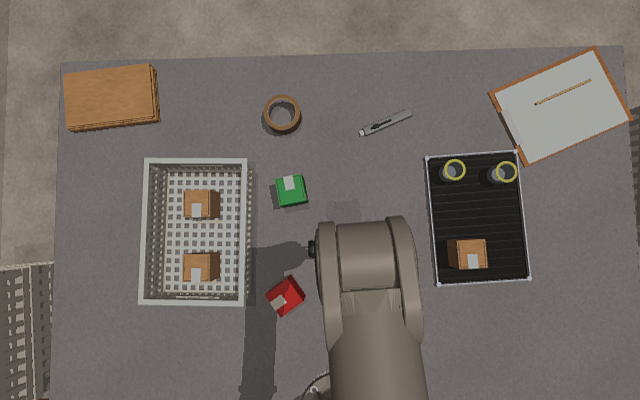

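View pics/final_scene.png

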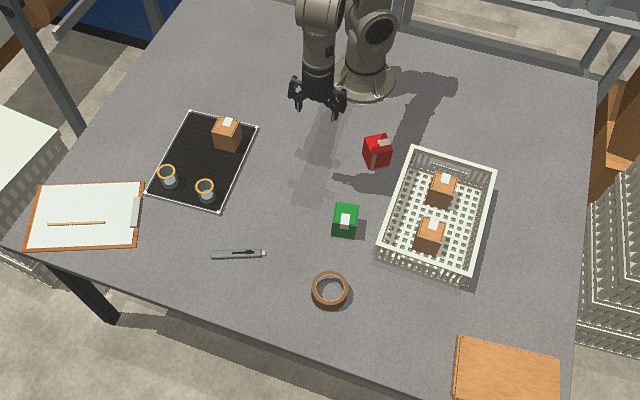

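The top view shows the two empties upright in the crate at (200,204) and (200,267), and the glass carton upright on the near part of the tray at (472,253). The glasses, tape, cutter and both lookalikes are where they started, and the arm is clear of everything.

```bash
python3 -c "
from rig import env
print(env.hand_in())"
```

```text
the job is handed in; nothing more can be done
None
```

The job is done and handed in: one carton held a glass and two were empty. I lifted, weighed and shook each one.

| Carton (start position) | Weight before / after shaking | Finding | Where it is now |
|---|---|---|---|
| Right (y about -0.10) | 2.75 / 2.59 N, about 270 g | glass inside | upright on the free near part of the tray, set down slowly until contact |
| Left (y about 0.10) | 0.69 / 0.65 N | empty | upright in the crate |
| Far (x about 0.64) | 0.83 / 0.65 N | empty | upright in the crate |

- **Last check:** Both camera views, taken at t = 46 s, showed all three cartons upright in place. The glasses, tape, cutter and the green and red lookalikes had not moved, and the arm was clear of everything.
- **Rattle inconclusive:** The forces during shaking were about the same for all three cartons, around 0.5–0.65 N, close to the sensor noise. The decision therefore rests on weight alone, which was clear-cut: an empty should be at most about 0.64 N and one with a glass at least 2.06 N. The empties read slightly above that 0.64 N, but by no more than the sensor noise allows.

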